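# Break the lid stay and shut the sample case

## Task

The grey sample case stands with its lid propped open by a locked folding stay on its right-hand side. Press the steel pad at the stay's knee until the stay gives and folds, then, without slamming it, lower the lid and press its front edge until the catch snaps and the lid is fully shut. Do not push on the lid while the stay is still locked, use no great force, and leave the things in and around the case as they stand.

Things in the scene. Friction and masses are not known exactly. Their poses are not given: they have to be found in the camera images.
- case: Open-topped grey sample case, 180 (x) x 200 (y) x 120 mm high, walls 8 mm, far too heavy to move. Origin: centre of its underside, on the table; x axis from front to back, y to its left, z up. Lid hinged on the back wall's rim, folding stay outside the right (-y) wall, sprung snap catch in the middle of the front wall's rim. Shut, it is 131 mm high.
- lid_hinge (a point): Middle of the lid's hinge axis, fixed on the case at (90, 0, 120) mm in its frame; the axis runs along the case's y. The hinge is stiff (0.45 N m): with the stay broken the lid stays where it is left.
- case_lid (a joint): Lid angle, rad: 0 as found (standing open, 82 degrees above shut, leaning slightly to the front), grows as it closes, 1.43 fully shut. It cannot close while the stay is locked. At about 1.36 (front edge 14 mm proud) it meets the snap catch: passing it takes 12 to 20 N pressed down on the front edge, then it snaps down to its rigid stop.
- lid_press (a point): Where to press the lid home: point on its outer face (the top when shut, looking to the back when open), on its middle line, 175 mm from the hinge axis, 11 mm outside the plane through that axis.
- lid_lip (a point): Tip of the lid's steel lip, 70 mm wide, 6 mm thick, at the middle of the lid's front edge, 207 mm from the hinge axis; with the lid open it is the topmost point, 0.32 m above the table. The lid is a flat panel, 186 mm from hinge to front edge, 208 mm wide, 8 mm thick; its outer face lies 9 mm (middle part 11 mm) outside the plane of the hinge axis.
- stay_knee (a joint): Angle of the stay's knee, rad: 0 locked, as found (a little past straight, against its stop, knee up and to the front); 0.14 straight; grows as it folds, knee going down and back, to about 2.7 with the lid shut. Stiff (0.5 N m), stays where it is left. Folded on, it draws the lid down; below about 0.6 rad the lid is still hard to push down.
- stay_pin (a point): Pin of the stay's lower link on the case's right wall, at (-60, -115, 100) mm in the case's frame. The stay is two flat steel links, each 90 mm between pins; the upper one is pinned on the lid's right edge 100 mm from the hinge axis.
- knee_pad (a point): Centre of the top face of the steel thumb pad over the knee, 26 x 22 mm, 23 mm outside the right wall, 0.17 m above the table; when locked it faces up and to the front at about 45 degrees. Fixed to the lower link, it swings about the lower pin, down and back, as the stay folds. Breaking takes about 5 to 10 N pressed on it.
- rack: Grey tube rack 22 x 120 x 73 mm standing in the case at its back. Origin: centre of its underside. Leave alone.
- calib_bottle: Small bottle 34 mm across, 68 mm high, standing in the case at its front. Origin: centre of its underside. Leave alone.
- dye_bottle: Bottle with black cap, 40 mm across, 85 mm high, between robot and case. Origin: centre of its underside. Leave alone.
- buffer_bottle: Larger bottle, 60 mm across, 125 mm high, to the right behind the trays. Origin: centre of its underside. Leave alone.
- tape_roll: Roll of tape lying flat, 98 mm across, 25 mm high, to the right. Leave alone.
- forceps: Steel forceps, 132 mm long, lying flat to the right. Leave alone.

How it is judged:
By the outcome, as a careful person would: the job done as asked, in the order asked, and still so for the second after the job is handed in, with the robot touching nothing.
It also fails if it takes over 58 s, if anything falls off the work surface, if the arm or the gripper's body presses on something with over 40 N, if the wrist force passes 120 N, or if a joint passes its speed limit or range.

## Robot

A 6-joint arm with a two-finger parallel gripper is mounted at the origin on the work surface; the furniture and walls round the work are solid. World frame = base frame: x ahead of the robot, y to its left, z up, the work surface at z = 0. Lengths are in mm, angles in rad, forces in N, time in s.
With the tool pointing down it reaches from about 350 to 1000 mm from the base axis. Payload 7.1 kg.
Tool frame: the origin (TCP) lies at the centre of the arm's flange, where the gripper is bolted on; the fingertips stand ahead of it and the grasp point (between the pads) lies 155 mm ahead of it (env.finger_overhang is the z of the fingertips in the tool frame, in mm); z points along the fingers, y is the direction in which the jaws open and shut (so a half turn about z gives the same grasp; the last joint's range is limited). The gripper opens to 85 mm and grips with 20 to 120 N. Pads are 22 mm wide; open, the fingers measure 114 mm over their backs; the gripper's body (76 mm by 85 mm) begins 54 mm behind the grasp point. The pads swing forward as they close: fully open they stand 13 mm farther back than shut.
Start: joints at [-1.137, 0.423, 1.63, -0, 1.089, -0.019], TCP at [273.443, -561.992, 404.719] pointing down, gripper open.
Joint ranges: [-3, 3], [-0.9, 2.11], [0.09, 2.58], [-1.31, 4.45], [0.11, 2.69], [-2.54, 2.54]. Speed limits (rad/s): [2.39, 2.39, 3.01, 3.14, 3.14, 3.14].

## Interface

Orientations are given as [roll, pitch, yaw] about the fixed x, y, z axes, in that order (R = Rz(yaw) Ry(pitch) Rx(roll)).
In Python, from bench import status, grab_frame, calibration, finish_job, env gives the robot as it stands.
- The arm moves only by the tool send_rows, never from a script. Its argument "steps" is a list of rows, each a list of 2 entries, a list of its own where there are three numbers: the shift along the tool's x, y, z as a fraction of full scale, then the turn, a rotation vector about the tool's x, y, z as a fraction of full scale. In form: [[[x, y, z], [wx, wy, wz]], ...]. A call has 1 to 10 rows; each row is the pose to reach, as a shift and turn from the pose commanded when the call began, along the tool's axes at that moment, turning the shorter way round; what a row does not reach only later rows make up. Full scale, the value 1, is 100 mm for a shift and 360 degrees for a turn. A row lasts 1/12 s, in which the tool goes at most 41.7 mm and 7.16 degrees, less where a joint would pass 70% of its speed; a pose out of reach is approached as far as the arm can. A call with a number of a shift or a turn outside -1 to 1 is refused whole. A call with a gripper value outside its range is refused whole. "fingers" is the gripper's target within -1 to 1 (fully open at 1, half-way at 0, shut at -1), set as the call begins (left out, the last holds). The fingers move at their own pace and stop on an object; "grip_force" is the grip in N (left out, the last holds). Time passes only in rows, so rows that repeat a pose let the fingers close. It gives the time, the measured TCP pose, the force and the opening at its end, in the units of the state.
- status.read_state(): the state, without advancing time (a new reading comes with each control period).
- grab_frame(name): name is "scene" or "top" or "wrist"; returns the picture (420x560x3 uint8, blue, green, red); there is no depth.
- calibration(name): a dict with "mtx" (3x3 intrinsics, pixels), "origin" and "attitude" of the camera in the world. Camera axes: x right, y down, z forward; pixel columns grow to the right and rows downward; lengths in mm; the calibration is good to about 2 mm. A picture is of the moment at which its call begins: read the wrist's pose just before it. calibration takes no time and is no camera call; for the wrist camera it gives the pose at the moment of the call.
- finish_job(): hands the job in, once; it reports no verdict.
The state is a dict: "clock": time; "qpos": joint angles; "dq": joint speeds; "joint_torque": joint torques, N m; "ee_pos": TCP position; "orientation": TCP orientation; "wrist_force": force on the tool from outside, world axes, zero at the start; "torque": the same for the moment, N m; "width": opening from 0.0 (shut) to 1.0 (fully open).
Only numpy, scipy, OpenCV 4.12 (cv2) and the standard library are available. Lean on these libraries where they do the work, as an engineer would, in place of code of your own. Each camera call takes 0.05 s, during which the arm holds its last target. There are 200 camera calls.

## Working session

There is one attempt and no reset: what is moved stays moved. The work goes in short steps, Python scripts to look and compute and a tool call to move; the robot and the scene stay as the last step left them, time stands still between calls to the robot, and variables do not carry over. Pictures are saved under pics/ and viewed, about 8 in all and at most 12, crops included, and the job is handed in when it is done.

Besides the shell and the picture viewer there is one more tool, called after "Emit:" as name([rows], argument=value, ...), one row to a line, values as JSON. send_rows: Moves the arm, as the interface text tells. Its arguments: {"type":"object","properties":{"steps":{"type":"array"},"fingers":{"type":"number"},"grip_force":{"type":"number"}},"required":["steps"]}

```bash
mkdir -p pics; ls; python3 - <<'E'
from bench import status, grab_frame, calibration, env
import cv2, numpy as np
print(status.read_state(), env.finger_overhang)
for n in ("scene","top"):
    c=calibration(n); print(n,c)
    cv2.imwrite(f"pics/{n}0.png",grab_frame(n))
E
```

```text
pics
{'clock': 0.0, 'qpos': array([-1.13700213e+00,  4.23829828e-01,  1.63071785e+00,  7.08390795e-06,
        1.08861672e+00, -1.89990741e-02]), 'dq': array([-0.00034245,  0.00059067, -0.0015064 , -0.00125739,  0.00026781,
       -0.0004882 ]), 'joint_torque': array([-1.13879669e-03, -5.57391500e+01, -2.81747764e+01, -7.38803510e-05,
        7.39624200e-03, -6.33503618e-06]), 'ee_pos': array([ 273.32494916, -561.73875163,  403.94141919]), 'orientation': array([-3.14002131e+00, -3.61298576e-05,  4.52789950e-01]), 'wrist_force': array([-0.25657609, -0.60722574, -0.2498744 ]), 'torque': array([ 0.02821669,  0.04872365, -0.03278451]), 'width': 1.0015062427092036} 173.4
scene {'mtx': array([[507.10228725,   0.        , 275.50053022],
       [  0.        , 507.10228725, 211.67846755],
       [  0.        ,   0.        ,   1.        ]]), 'origin': array([  60.46185718,  583.04189114, 1454.62629603]), 'attitude': array([-2.61278849, -0.01312235, -2.61753578])}
top {'mtx': array([[411.75608055,   0.        , 277.26920685],
       [  0.        , 411.75608055, 213.16219885],
       [  0.        ,   0.        ,   1.        ]]), 'origin': array([ 252.07630903,  -51.55294423, 1715.98715274]), 'attitude': array([-3.03055417,  0.00996681, -1.55808891])}
```

View pics/scene0.png

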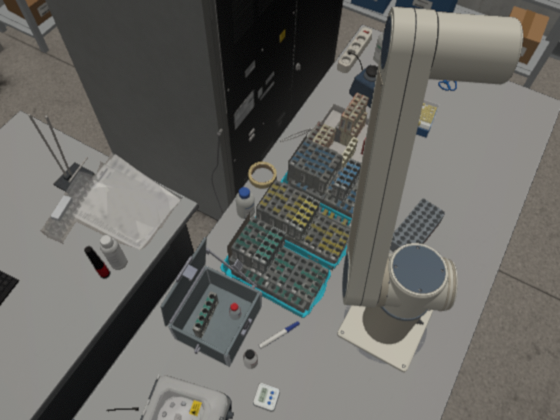

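View pics/top0.png

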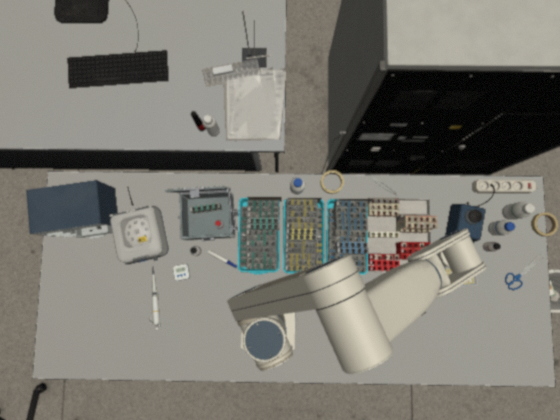

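The case is at about (208,213) px in the top view and (215,310) px in the scene view. The arm is clear of it. I'll zoom in on both.

```bash
cat > h.py <<'E'
import numpy as np, cv2
from scipy.spatial.transform import Rotation as R
from bench import calibration
def cam(n):
    c=calibration(n); return c["mtx"],c["origin"],R.from_euler("xyz",c["attitude"]).as_matrix()
def ray(n,uv):
    K,o,A=cam(n); return o,A@np.linalg.solve(K,[uv[0],uv[1],1.])
def onz(n,uv,z):
    o,d=ray(n,uv); return o+d*(z-o[2])/d[2]
def proj(n,P):
    K,o,A=cam(n); p=K@(A.T@(np.asarray(P,float)-o)); return p[:2]/p[2]
E
python3 - <<'E'
import cv2,numpy as np
from h import *
a=cv2.imread("pics/scene0.png")[235:375,150:280]; b=cv2.imread("pics/top0.png")[175:265,165:255]
a=cv2.resize(a,None,fx=4,fy=4,interpolation=cv2.INTER_CUBIC)[:,:440]; b=cv2.resize(b,None,fx=4,fy=4,interpolation=cv2.INTER_CUBIC)
o=np.zeros((560,800,3),np.uint8); o[:560,:440]=a; o[:360,440:]=b
cv2.imwrite("pics/crop0.png",o)
for z in(0,120): print([onz("top",p,z).round() for p in((182,238),(234,238),(234,190))])
E
```

```text
[array([334., 364.,   0.]), array([337., 147.,   0.]), array([540., 152.,   0.])]
[array([328., 335., 120.]), array([331., 133., 120.]), array([519., 138., 120.])]
```

View pics/crop0.png

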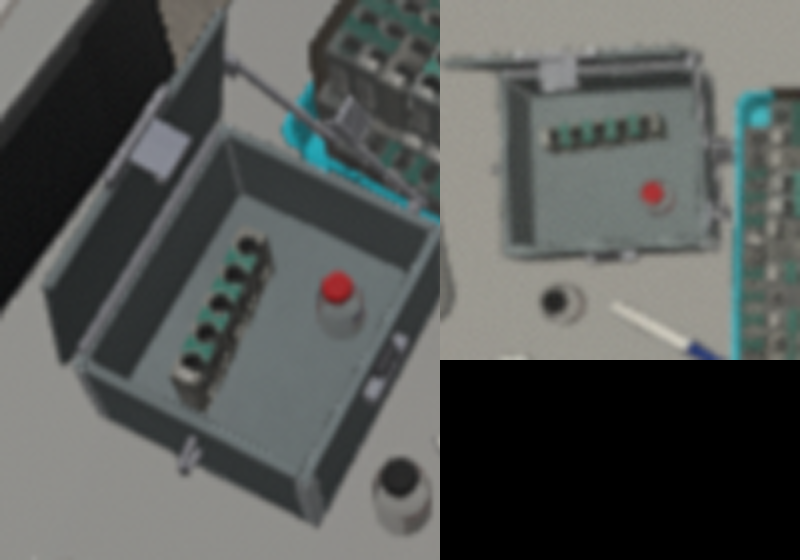

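The crops show the rim corners, the lip, the bottle with the red cap, the rack and the stay, with its knee pad at crop (355,115) in the scene view. Next I'll fit the case pose to the rim corners and work out the linkage.

```bash
cat >> h.py <<'E'
def tri(uvs):
    M=np.zeros((3,3));b=np.zeros(3)
    for n,uv in uvs:
        o,d=ray(n,uv); d=d/np.linalg.norm(d); P=np.eye(3)-np.outer(d,d); M+=P;b+=P@o
    p=np.linalg.solve(M,b); return p
def link(th):
    """lid angle(joint), K, pad centre in case xz for knee angle th"""
    H=np.array([90,120.]);A=np.array([-60,100.])
    d=180*np.cos((th-.14)/2); h=A-H; L=np.hypot(*h)
    c=(L*L+100**2-d*d)/(200*L); g=np.arccos(np.clip(c,-1,1))
    base=np.arctan2(h[1],h[0])%(2*np.pi) # direction H->A
    bd=base-g; B=H+100*np.array([np.cos(bd),np.sin(bd)])
    lid=1.43-(np.pi-bd)
    a=np.arctan2(*(B-A)[::-1])-(th-.14)/2
    K=A+90*np.array([np.cos(a),np.sin(a)])
    return lid,B,K,a
E
python3 - <<'E'
from h import *
S=lambda u,v:(150+(u+.5)/4-.5,235+(v+.5)/4-.5)
T=lambda u,v:(165+(u-440+.5)/4-.5,175+(v+.5)/4-.5)
z=120
for n,t in dict(FL=T(507,252),FR=T(716,246),BR=T(705,68),BL=T(503,74)).items(): print(n,onz("top",t,z).round(1))
for n,s in dict(FL=S(305,478),FR=S(440,222),BR=S(226,128),BL=S(80,360)).items(): print(n,onz("scene",s,z).round(1))
print("pad",tri([("scene",S(352,118)),("top",T(722,150))]).round(1), onz("scene",S(352,118),170).round(1), onz("top",T(722,150),170).round(1))
print("lip",tri([("scene",S(160,150)),("top",T(560,72))]).round(1),"catch",onz("scene",S(390,365),115).round(1),onz("top",T(612,254),120).round(1))
print("dye",onz("scene",S(402,478),85).round(),onz("top",T(556,300),85).round())
for th in(0,.14,.3,.6,1,1.4,1.8,2.2,2.67):
    l,B,K,a=link(th); print(th,round(l,2),B.round(),K.round(),round(np.degrees(a)))
E
```

```text
FL [329.9 337.8 120. ]
FR [338.2 134.8 120. ]
BR [512.8 149.9 120. ]
BL [504.6 348.5 120. ]
FL [331.5 338.4 120. ]
FR [346.8 141.4 120. ]
BR [515.6 157.4 120. ]
BL [505.  348.1 120. ]
pad [426.  125.  175.4] [427.7 123.1 170. ] [426.3 125.5 170. ]
lip [476.5 251.  312.1] catch [324.2 244.8 115. ] [329.2 235.6 120. ]
dye [282. 299.  85.] [285. 296.  85.]
0 0.01 [ 75. 219.] [  3. 164.] 45
0.14 0.01 [ 75. 219.] [  8. 159.] 41
0.3 0.02 [ 74. 219.] [ 12. 154.] 37
0.6 0.06 [ 70. 218.] [ 19. 144.] 29
1 0.2 [ 57. 214.] [ 25. 130.] 20
1.4 0.39 [ 39. 206.] [ 28. 117.] 11
1.8 0.63 [ 20. 191.] [ 30. 102.] 1
2.2 0.92 [  3. 168.] [28. 82.] -11
2.67 1.42 [-10. 121.] [-2. 31.] -50
```

The case centre is about (422,244) with yaw about 3°. The triangulated pad at (426,125,175) agrees with the given geometry of about 170 mm height. Next I'll swing over with the fingers shut.

Emit:
send_rows([
  [[0.75,-0.86,0],[0,0,0]],
  [[0.75,-0.86,0],[0,0,0]],
  [[0.75,-0.86,0],[0,0,0]],
], fingers=-1)

```text
clock: 0.35
ee_pos: [303.1, -449.5, 403.8]
orientation: [-3.139, -0.0, 0.452]
wrist_force: [1.0, 1.1, 0.3]
width: 0.603
```

Emit:
send_rows([
  [[0.75,-0.86,0],[0,0,0]],
  [[0.75,-0.86,0],[0,0,0]],
  [[0.75,-0.86,0],[0,0,0]],
])

```text
clock: 0.6
ee_pos: [332.9, -338.9, 404.2]
orientation: [-3.14, 0.0, 0.453]
wrist_force: [0.0, 0.4, 0.2]
width: 0.144
```

Emit:
send_rows([
  [[0.75,-0.86,0],[0,0,0]],
  [[0.75,-0.86,0],[0,0,0]],
  [[0.75,-0.86,0],[0,0,0]],
])

```text
clock: 0.85
ee_pos: [362.7, -228.9, 404.5]
orientation: [-3.14, 0.0, 0.453]
wrist_force: [1.0, 0.0, 0.1]
width: -0.001
```

Emit:
send_rows([
  [[0.75,-0.86,0],[0,0,0]],
  [[0.75,-0.86,0],[0,0,0]],
  [[0.75,-0.86,0],[0,0,0]],
  [[0.75,-0.86,0],[0,0,0]],
])

```text
clock: 1.18
ee_pos: [393.1, -117.5, 404.6]
orientation: [-3.14, -0.0, 0.457]
wrist_force: [-0.3, -0.4, 0.9]
width: -0.0
```

```bash
cat >> h.py <<'E'
from bench import status
C=dict(c=np.array([422.,244.,0]),yaw=.054)
def W(p): return C["c"]+R.from_euler("z",C["yaw"]).apply(p)
def rot(t,yd=(1,0,0)):
    cz=R.from_euler("z",C["yaw"]); z=cz.apply(np.array(t,float)); z/=np.linalg.norm(z)
    y=cz.apply(np.array(yd,float)); y-=z*(y@z); y/=np.linalg.norm(y); return np.c_[np.cross(y,z),y,z]
def mv(tcp,Rt,base=None):
    """shift and turn (fractions) from base (pos,R) or the present pose; returns the target as next base"""
    if base is None:
        s=status.read_state(); base=(s["ee_pos"],R.from_euler("xyz",s["orientation"]).as_matrix())
    p,A=base; sh=A.T@(np.asarray(tcp)-p)/100; w=R.from_matrix(A.T@Rt).as_rotvec()/(2*np.pi)
    print(sh.round(3),w.round(4)); return np.asarray(tcp,float),Rt
E
python3 - <<'E'
from h import *
Rt=rot((.34,.2,-.92)); print(Rt.round(2), status.read_state()["qpos"].round(3))
b=mv([355,-20,410],Rt); mv([345,60,410],Rt,b)
E
```

```text
[[-0.05  0.94  0.33]
 [ 0.98 -0.02  0.22]
 [ 0.21  0.33 -0.92]] [-3.200e-01  1.000e-01  2.078e+00  2.000e-03  9.640e-01  7.930e-01]
[ 0.088 -1.043 -0.053] [-0.0289  0.0614 -0.1773]
[ 0.786 -0.111  0.141] [0. 0. 0.]
```

Emit:
send_rows([
  [[0.03,-0.33,0],[-0.0097,0.0205,-0.0591]],
  [[0.06,-0.66,-0.03],[-0.019,0.041,-0.118]],
  [[0.09,-1.0,-0.05],[-0.0289,0.0614,-0.1773]],
  [[0.09,-1.0,-0.05],[-0.0289,0.0614,-0.1773]],
  [[0.09,-1.0,-0.05],[-0.0289,0.0614,-0.1773]],
  [[0.09,-1.0,-0.05],[-0.0289,0.0614,-0.1773]],
  [[0.09,-1.0,-0.05],[-0.0289,0.0614,-0.1773]],
  [[0.09,-1.0,-0.05],[-0.0289,0.0614,-0.1773]],
  [[0.09,-1.0,-0.05],[-0.0289,0.0614,-0.1773]],
  [[0.09,-1.0,-0.05],[-0.0289,0.0614,-0.1773]],
])

```text
clock: 2.02
ee_pos: [356.8, -28.0, 409.6]
orientation: [2.793, -0.212, 1.626]
wrist_force: [0.6, -0.1, -0.7]
width: -0.002
```

Emit:
send_rows([
  [[0.79,-0.11,0.14],[0,0,0]],
  [[0.79,-0.11,0.14],[0,0,0]],
  [[0.79,-0.11,0.14],[0,0,0]],
  [[0.79,-0.11,0.14],[0,0,0]],
])

```text
clock: 2.35
ee_pos: [347.0, 54.3, 409.8]
orientation: [2.795, -0.212, 1.626]
wrist_force: [-0.5, -0.1, 0.4]
width: -0.002
```

```bash
python3 - <<'E'
from h import *
from bench import grab_frame
s=status.read_state(); print(s["ee_pos"].round(1),s["qpos"].round(3))
Rt=rot((.34,.2,-.92)); print(np.abs(R.from_euler("xyz",s["orientation"]).as_matrix()-Rt).max())
im=grab_frame("wrist"); print(calibration("wrist"))
for p in [(-90,100,120),(-90,-100,120),(90,-100,120),(90,100,120),(0,-123,170)]:
    u=proj("wrist",W(p)); print(p,u.round())
cv2.imwrite("pics/w0.png",im)
E
```

```text
[347.   54.3 409.8] [ 0.049 -0.074  2.271  0.351  0.622 -0.222]
0.002018593081459602
{'mtx': array([[364.67888653,   0.        , 284.06524362],
       [  0.        , 364.67888653, 204.51136002],
       [  0.        ,   0.        ,   1.        ]]), 'origin': array([353.07186007, 137.85101219, 398.80412059]), 'attitude': array([ 3.05284238, -0.3399111 , -0.02431024])}
(-90, 100, 120) [  93. -142.]
(-90, -100, 120) [131. 171.]
(90, -100, 120) [355. 154.]
(90, 100, 120) [342. -97.]
(0, -123, 170) [277. 195.]
```

View pics/w0.png

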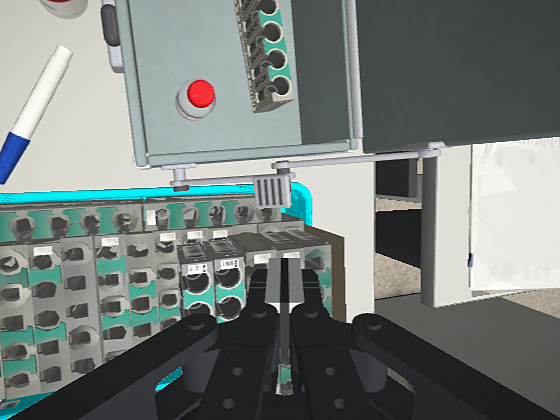

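The wrist view shows the pad at px (272,192), the lower pin at (179,183), and rim corners at (137,166) and (357,149). The case lies about 4 mm further in +y than I assumed.

```bash
python3 - <<'E'
from h import *
for p,z in [((137,166),120),((357,149),120),((272,192),170)]: print(onz("wrist",p,z).round(1))
C["c"]=np.array([424,247.5,0])
for p in [(-90,-100,120),(90,-100,120),(-3,-123,170)]: print(W(p).round(1),proj("wrist",W(p)).round())
pad=onz("wrist",(272,192),170)
t=(.34,.2,-.92); Rt=rot(t); n=R.from_euler("z",.054).apply([-.707,0,.707])
z=Rt[:,2]
hov=pad-173.4*z+30*n; b=mv(hov,Rt); mv(hov-20*n,Rt,b); print(hov.round(),pad.round(1),status.read_state()["clock"])
print("n in tool",(Rt.T@n).round(3))
E
```

```text
[341.6 142.4 120. ]
[518.9 153.7 120. ]
[425.2 123.  170. ]
[339.5 142.8 120. ] [134. 165.]
[519.3 152.5 120. ] [357. 150.]
[427.6 124.5 170. ] [275. 190.]
[ 0.176 -0.205  0.61 ] [ 0.0001  0.0004 -0.0001]
[-0.03   0.086  0.178] [0. 0. 0.]
[347.  84. 351.] [425.2 123.  170. ] 2.4
n in tool [ 0.15 -0.43 -0.89]
```

Emit:
send_rows([
  [[0.06,-0.07,0.2],[0,0,0]],
  [[0.12,-0.14,0.4],[0,0,0]],
  [[0.18,-0.2,0.61],[0,0,0]],
  [[0.18,-0.2,0.61],[0,0,0]],
])

```text
clock: 2.73
ee_pos: [347.2, 83.3, 348.3]
orientation: [2.801, -0.212, 1.618]
wrist_force: [-1.0, 0.4, -0.6]
width: 0.0
```

Emit:
send_rows([
  [[-0.01,0.04,0.09],[0,0,0]],
  [[-0.03,0.09,0.18],[0,0,0]],
  [[-0.03,0.09,0.18],[0,0,0]],
])

```text
clock: 2.98
ee_pos: [363.8, 83.5, 336.8]
orientation: [2.795, -0.212, 1.618]
wrist_force: [-0.1, -0.7, 1.1]
width: -0.003
```

```bash
python3 - <<'E'
from h import *
from bench import grab_frame
s=status.read_state(); print(s["ee_pos"].round(1),s["wrist_force"].round(1))
A=R.from_euler("xyz",s["orientation"]).as_matrix(); print("tip",(s["ee_pos"]+173.4*A[:,2]).round(1), proj("wrist",s["ee_pos"]+173.4*A[:,2]).round())
cv2.imwrite("pics/w1.png",grab_frame("wrist")[60:380,130:480])
E
```

```text
[363.8  83.5 336.8] [-0.1 -0.7  1.1]
tip [421.1 120.6 177.3] [284. 277.]
```

View pics/w1.png

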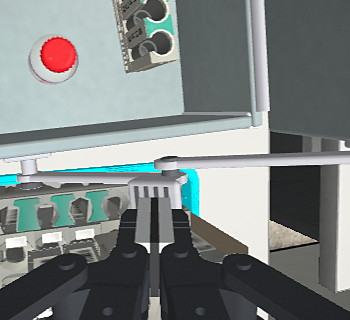

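The shut fingertips are centred over the pad, with clearance. Now I'll press slowly along the pad normal.

Emit:
send_rows([
  [[-0.003,0.008,0.018],[0,0,0]],
  [[-0.006,0.017,0.036],[0,0,0]],
  [[-0.009,0.026,0.053],[0,0,0]],
  [[-0.012,0.034,0.071],[0,0,0]],
  [[-0.015,0.043,0.089],[0,0,0]],
])

```text
clock: 3.45
ee_pos: [369.6, 84.7, 330.5]
orientation: [2.793, -0.212, 1.62]
wrist_force: [-4.1, -4.8, 10.8]
width: 0.003
```

Emit:
send_rows([
  [[-0.003,0.008,0.018],[0,0,0]],
  [[-0.006,0.017,0.036],[0,0,0]],
  [[-0.006,0.017,0.036],[0,0,0]],
])

```text
clock: 3.7
ee_pos: [372.7, 84.9, 327.7]
orientation: [2.792, -0.212, 1.62]
wrist_force: [-3.5, -4.5, 8.3]
width: 0.001
```

The force is about 10–12 N and the pad is moving. I'll follow the pad's arc about the lower pin next.

```bash
cat >> h.py <<'E'
C["c"]=np.array([424,247.5,0])
def toC(p): return R.from_euler("z",-C["yaw"]).apply(np.asarray(p)-C["c"])
def now():
    s=status.read_state(); A=R.from_euler("xyz",s["orientation"]).as_matrix(); return s["ee_pos"],A,s
E
python3 - <<'E'
from h import *
p,A,s=now(); tip=p+173.4*A[:,2]; c=toC(tip); print("tip case",c.round(1),s["wrist_force"].round(1))
v=c-[-60,0,100]; r=np.hypot(v[0],v[2]); a0=np.arctan2(v[2],v[0]); print(r,np.degrees(a0))
for d in range(3,31,3):
    a=a0-np.radians(d); t=W([-60+r*np.cos(a),c[1],100+r*np.sin(a)]); print(d,(A.T@(t-tip)/100).round(3))
for th in(.14,.3,.6,1,1.1,1.2,1.3,1.4): print(th,round(link(th)[0],2),round(np.degrees(link(0)[3]-link(th)[3]),1))
E
```

```text
tip case [  -0.5 -125.5  168.4] [-3.5 -4.5  8.3]
90.64178272618533 48.98354816644731
3 [-0.007  0.022  0.041]
6 [-0.014  0.042  0.084]
9 [-0.021  0.06   0.127]
12 [-0.029  0.075  0.172]
15 [-0.037  0.088  0.217]
18 [-0.045  0.098  0.262]
21 [-0.054  0.107  0.308]
24 [-0.062  0.112  0.354]
27 [-0.072  0.115  0.401]
30 [-0.081  0.116  0.447]
0.14 0.01 4.1
0.3 0.02 8.6
0.6 0.06 16.3
1 0.2 25.7
1.1 0.24 28.0
1.2 0.29 30.2
1.3 0.34 32.4
1.4 0.39 34.6
```

Emit:
send_rows([
  [[-0.007,0.022,0.041],[0,0,0]],
  [[-0.014,0.042,0.084],[0,0,0]],
  [[-0.02,0.06,0.127],[0,0,0]],
  [[-0.03,0.075,0.172],[0,0,0]],
  [[-0.03,0.075,0.172],[0,0,0]],
])

```text
clock: 4.12
ee_pos: [385.6, 85.6, 313.5]
orientation: [2.793, -0.213, 1.62]
wrist_force: [-2.0, -0.8, 8.7]
width: -0.001
```

Emit:
send_rows([
  [[-0.008,0.013,0.045],[0,0,0]],
  [[-0.016,0.023,0.09],[0,0,0]],
  [[-0.025,0.032,0.136],[0,0,0]],
  [[-0.033,0.037,0.182],[0,0,0]],
  [[-0.033,0.037,0.182],[0,0,0]],
])

```text
clock: 4.53
ee_pos: [395.1, 86.3, 297.3]
orientation: [2.793, -0.213, 1.62]
wrist_force: [-4.3, -0.4, 8.6]
width: 0.004
```

```bash
python3 - <<'E'
from h import *
from bench import grab_frame
p,A,s=now(); tip=p+173.4*A[:,2]; c=toC(tip); print("tip case",c.round(1),s["wrist_force"].round(1),s["qpos"].round(2))
cv2.imwrite("pics/w2.png",grab_frame("wrist"))
E
```

```text
tip case [  21.7 -125.3  138. ] [-4.3 -0.4  8.6] [ 0.13  0.26  2.27  0.63  0.29 -0.46]
```

View pics/w2.png

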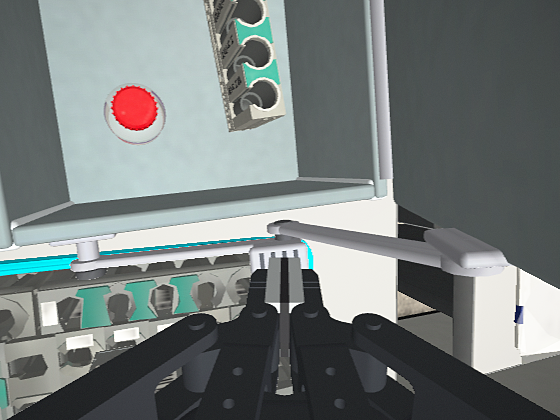

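The stay has folded to about 1 rad, with force still at about 9 N. I'll fold it a little further, then back off.

Emit:
send_rows([
  [[-0.008,0.003,0.045],[0,0,0]],
  [[-0.016,0.004,0.085],[0,0,0]],
  [[-0.024,0.004,0.125],[0,0,0]],
  [[-0.024,0.004,0.125],[0,0,0]],
])

```text
clock: 4.92
ee_pos: [399.5, 86.6, 285.5]
orientation: [2.793, -0.213, 1.621]
wrist_force: [-4.0, -1.6, 9.9]
width: 0.004
```

```bash
python3 - <<'E'
from h import *
p,A,s=now(); c=toC(p+173.4*A[:,2]); print("tip case",c.round(1),s["wrist_force"].round(1),s["qpos"].round(2))
# back out along pad normal/tool axis, outward, then up
q1=p+W([-40,-15,70])-C["c"]; b=mv(q1,A)
q2=q1+W([-20,-30,90])-C["c"]; b=mv(q2,A,b); print(q2)
E
```

```text
tip case [  26.2 -125.2  126.2] [-4.  -1.6  9.9] [ 0.13  0.29  2.27  0.7   0.27 -0.53]
[-0.    -0.131 -0.81 ] [0. 0. 0.]
[-0.104  0.135 -0.954] [0. 0. 0.]
[342.06354026  38.41655246 445.48535279]
```

Emit:
send_rows([
  [[0,-0.04,-0.27],[0,0,0]],
  [[0,-0.09,-0.54],[0,0,0]],
  [[0,-0.13,-0.81],[0,0,0]],
])

```text
clock: 5.17
ee_pos: [359.6, 69.3, 355.4]
orientation: [2.797, -0.212, 1.62]
wrist_force: [1.3, -0.5, 0.8]
width: -0.0
```

Emit:
send_rows([
  [[-0.03,0.04,-0.32],[0,0,0]],
  [[-0.07,0.09,-0.64],[0,0,0]],
  [[-0.1,0.13,-0.95],[0,0,0]],
  [[-0.1,0.13,-0.95],[0,0,0]],
])

```text
clock: 5.5
ee_pos: [342.2, 38.2, 449.9]
orientation: [2.784, -0.212, 1.621]
wrist_force: [1.2, -0.3, 0.1]
width: 0.004
```

```bash
python3 - <<'E'
from h import *
from bench import grab_frame
p,A,s=now(); c=toC(p+173.4*A[:,2]); print("tip case",c.round(1),s["wrist_force"].round(1),s["qpos"].round(2))
Rt=rot((0,0,-1))
b=None
for tip in [(0,-140,340),(60,-60,345),(65,0,345),(55,0,305)]:
    t=W(tip)+[0,0,173.4]; b=mv(t,Rt,b); print("   ",t.round())
cv2.imwrite("pics/s1.png",cv2.resize(grab_frame("scene")[190:390,120:320],None,fx=3,fy=3,interpolation=cv2.INTER_CUBIC))
E
```

```text
tip case [ -32.2 -170.7  291.1] [ 1.2 -0.3  0.1] [-0.   -0.16  2.23  0.32  0.74 -0.22]
[ 0.768  1.038 -0.129] [ 0.0567 -0.0332 -0.0066]
    [432. 108. 513.]
[ 0.8   0.6  -0.05] [0. 0. 0.]
    [487. 191. 518.]
[0.6  0.05 0.  ] [0. 0. 0.]
    [489. 251. 518.]
[ 0.  -0.1  0.4] [0. 0. 0.]
    [479. 250. 478.]
```

View pics/s1.png

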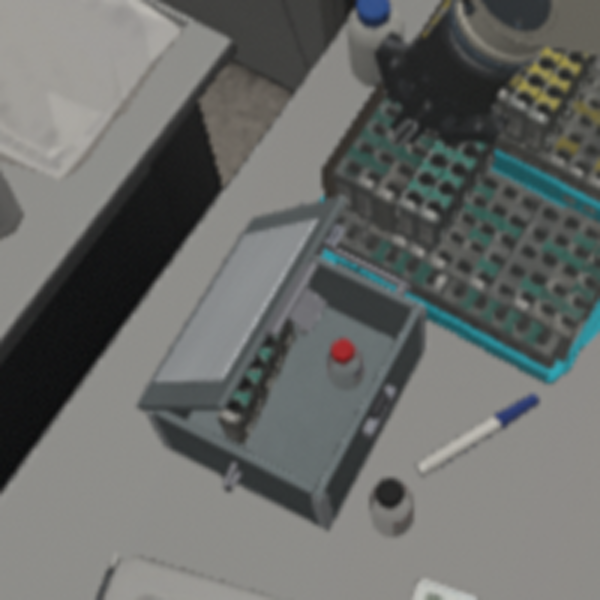

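The lid has come down to about 60° and the stay is folded. The arm is clear. I'll go round above and behind the lid with the tool vertical.

Emit:
send_rows([
  [[0.1,0.3,-0.3],[0.02,-0.01,-0.002]],
  [[0.4,0.6,-0.25],[0.035,-0.02,-0.004]],
  [[0.77,1.0,-0.13],[0.0567,-0.0332,-0.0066]],
  [[0.77,1.0,-0.13],[0.0567,-0.0332,-0.0066]],
  [[0.77,1.0,-0.13],[0.0567,-0.0332,-0.0066]],
  [[0.77,1.0,-0.13],[0.0567,-0.0332,-0.0066]],
])

```text
clock: 6.05
ee_pos: [428.3, 109.8, 504.2]
orientation: [-3.129, -0.001, 1.628]
wrist_force: [-0.3, -0.3, -0.4]
width: -0.004
```

Emit:
send_rows([
  [[0.27,0.21,-0.02],[0,0,0]],
  [[0.54,0.42,-0.05],[0,0,0]],
  [[0.8,0.62,-0.05],[0,0,0]],
  [[0.8,0.62,-0.05],[0,0,0]],
])

```text
clock: 6.38
ee_pos: [486.9, 194.3, 509.2]
orientation: [-3.132, -0.003, 1.627]
wrist_force: [-0.5, -0.7, -0.6]
width: 0.001
```

Emit:
send_rows([
  [[0.3,0.05,0],[0,0,0]],
  [[0.6,0.05,0],[0,0,0]],
  [[0.6,0.05,0],[0,0,0]],
])

```text
clock: 6.63
ee_pos: [486.3, 254.2, 509.1]
orientation: [-3.13, -0.003, 1.627]
wrist_force: [0.2, -0.3, 0.3]
width: -0.005
```

```bash
python3 - <<'E'
from h import *
from bench import grab_frame
p,A,s=now(); c=toC(p+173.4*A[:,2]); print("tip case",c.round(1),s["wrist_force"].round(1),s["qpos"].round(2),s["orientation"].round(3))
im=grab_frame("wrist")
for th in (.3,.37,.45):
    g=1.43-th; d=np.array([-np.cos(g),0,np.sin(g)]); n=np.array([np.sin(g),0,np.cos(g)]); H=np.array([90,0,120])
    print(th,"press",(H+175*d+11*n).round(), "lip px",proj("wrist",W(H+207*d+[0,35,0])).round(),proj("wrist",W(H+207*d-[0,35,0])).round())
cv2.imwrite("pics/w3.png",im)
E
```

```text
tip case [ 60.5   3.8 335.7] [ 0.2 -0.3  0.3] [0.46 0.2  1.69 0.01 1.26 0.4 ] [-3.130e+00 -3.000e-03  1.627e+00]
0.3 press [ 25.   0. 283.] lip px [165. 187.] [178. 310.]
0.37 press [ 14.   0. 278.] lip px [144. 183.] [158. 303.]
0.45 press [  2.   0. 271.] lip px [124. 179.] [140. 295.]
```

View pics/w3.png

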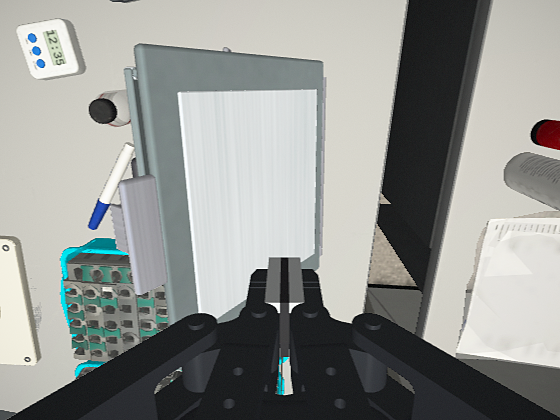

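The wrist view shows the lid's lip at px (121–135, 178–295), which gives a lid angle of about 0.45. The tool is centred behind it. I'll compute the arc for lowering.

```bash
cat > arc.py <<'E'
from h import *
import sys
def tipc(th,off=0,r=175):
    g=1.43-th; d=np.array([-np.cos(g),0,np.sin(g)]); n=np.array([np.sin(g),0,np.cos(g)])
    return np.array([90,0,120])+r*d+(11+off)*n+[8*np.sin(g),0,0]
E
python3 - <<'E'
from arc import *
p,A,s=now(); prev=p+173.4*A[:,2]
print("approach",(A.T@(W(tipc(.44,15))-prev)/100).round(3))
prev=W(tipc(.44,15))
for grp in [[.46,.49,.52,.55],[.58,.61,.64,.67,.70,.73],[.76,.79,.82,.85,.88,.91,.94],[.97,1.0,1.03,1.06,1.09,1.12],[1.15,1.18,1.21,1.24,1.27,1.30]]:
    print(grp); 
    for t in grp: q=W(tipc(t)); print((A.T@(q-prev)/100).round(3).tolist())
    prev=q
E
```

```text
approach [-0.02  -0.372  0.555]
[0.46, 0.49, 0.52, 0.55]
[0.0, -0.155, 0.102]
[0.0, -0.201, 0.13]
[0.001, -0.246, 0.16]
[0.001, -0.29, 0.19]
[0.58, 0.61, 0.64, 0.67, 0.7, 0.73]
[0.0, -0.043, 0.032]
[0.0, -0.086, 0.065]
[0.0, -0.127, 0.1]
[0.0, -0.167, 0.136]
[0.0, -0.207, 0.172]
[0.001, -0.245, 0.21]
[0.76, 0.79, 0.82, 0.85, 0.88, 0.91, 0.94]
[0.0, -0.037, 0.039]
[0.0, -0.073, 0.079]
[0.0, -0.108, 0.12]
[0.0, -0.142, 0.162]
[0.0, -0.174, 0.205]
[0.0, -0.205, 0.249]
[0.0, -0.235, 0.294]
[0.97, 1.0, 1.03, 1.06, 1.09, 1.12]
[0.0, -0.029, 0.046]
[0.0, -0.056, 0.092]
[0.0, -0.082, 0.139]
[0.0, -0.106, 0.187]
[0.0, -0.129, 0.235]
[0.0, -0.151, 0.284]
[1.15, 1.18, 1.21, 1.24, 1.27, 1.3]
[0.0, -0.02, 0.05]
[0.0, -0.039, 0.1]
[0.0, -0.056, 0.15]
[0.0, -0.072, 0.201]
[-0.0, -0.086, 0.252]
[-0.0, -0.098, 0.304]
```

Emit:
send_rows([
  [[-0.01,-0.12,0.19],[0,0,0]],
  [[-0.02,-0.25,0.38],[0,0,0]],
  [[-0.02,-0.37,0.55],[0,0,0]],
  [[-0.02,-0.37,0.55],[0,0,0]],
])

```text
clock: 7.02
ee_pos: [446.6, 245.9, 451.9]
orientation: [-3.124, 0.002, 1.626]
wrist_force: [-0.3, -0.5, -0.6]
width: 0.002
```

Emit:
send_rows([
  [[0,-0.04,0.03],[0,0,0]],
  [[0,-0.08,0.05],[0,0,0]],
  [[0,-0.12,0.08],[0,0,0]],
  [[0,-0.155,0.1],[0,0,0]],
  [[0,-0.2,0.13],[0,0,0]],
  [[0,-0.245,0.16],[0,0,0]],
  [[0,-0.29,0.19],[0,0,0]],
])

```text
clock: 7.6
ee_pos: [421.2, 247.0, 437.6]
orientation: [-3.134, -0.001, 1.627]
wrist_force: [3.2, -2.9, 5.4]
width: 0.0
```

```bash
python3 - <<'E'
from arc import *
p,A,s=now(); print("tip case",toC(p+173.4*A[:,2]).round(1),tipc(.55).round(1),s["wrist_force"].round(1),s["qpos"].round(2))
E
```

```text
tip case [-4.100e+00 -1.000e-01  2.642e+02] [ -6.9   0.  261.9] [ 3.2 -2.9  5.4] [0.5  0.18 1.89 0.01 1.08 0.45]
```

Contact is at about 7 N and the lid is moving. I'll continue along the arc.

Emit:
send_rows([
  [[0,-0.043,0.032],[0,0,0]],
  [[0,-0.086,0.065],[0,0,0]],
  [[0,-0.127,0.1],[0,0,0]],
  [[0,-0.167,0.136],[0,0,0]],
  [[0,-0.207,0.172],[0,0,0]],
  [[0,-0.245,0.21],[0,0,0]],
])

```text
clock: 8.1
ee_pos: [395.8, 245.5, 415.8]
orientation: [-3.131, -0.001, 1.626]
wrist_force: [3.4, -2.2, 3.7]
width: 0.002
```

Emit:
send_rows([
  [[0,-0.037,0.039],[0,0,0]],
  [[0,-0.073,0.079],[0,0,0]],
  [[0,-0.108,0.12],[0,0,0]],
  [[0,-0.142,0.162],[0,0,0]],
  [[0,-0.174,0.205],[0,0,0]],
  [[0,-0.205,0.25],[0,0,0]],
  [[0,-0.235,0.294],[0,0,0]],
])

```text
clock: 8.68
ee_pos: [372.1, 244.4, 386.7]
orientation: [-3.131, -0.001, 1.626]
wrist_force: [4.5, -0.7, 2.2]
width: 0.0
```

```bash
python3 - <<'E'
from arc import *
p,A,s=now(); print("tip case",toC(p+173.4*A[:,2]).round(1),tipc(.94).round(1),s["wrist_force"].round(1),s["qpos"].round(2))
E
```

```text
tip case [-5.370e+01 -1.000e-01  2.133e+02] [-55.5   0.  212.1] [ 4.5 -0.7  2.2] [0.55 0.18 2.03 0.01 0.94 0.49]
```

Emit:
send_rows([
  [[0,-0.029,0.046],[0,0,0]],
  [[0,-0.056,0.092],[0,0,0]],
  [[0,-0.082,0.139],[0,0,0]],
  [[0,-0.106,0.187],[0,0,0]],
  [[0,-0.129,0.235],[0,0,0]],
  [[0,-0.151,0.284],[0,0,0]],
])

```text
clock: 9.18
ee_pos: [356.7, 243.5, 358.4]
orientation: [-3.131, -0.001, 1.626]
wrist_force: [3.0, 0.5, 2.7]
width: -0.001
```

Emit:
send_rows([
  [[0,-0.02,0.05],[0,0,0]],
  [[0,-0.039,0.1],[0,0,0]],
  [[0,-0.056,0.15],[0,0,0]],
  [[0,-0.072,0.2],[0,0,0]],
  [[0,-0.086,0.25],[0,0,0]],
  [[0,-0.098,0.3],[0,0,0]],
  [[0,-0.098,0.3],[0,0,0]],
])

```text
clock: 9.77
ee_pos: [346.1, 242.6, 327.8]
orientation: [-3.129, 0.0, 1.626]
wrist_force: [-0.2, -0.4, -0.1]
width: 0.003
```

```bash
python3 - <<'E'
from arc import *
p,A,s=now(); print("tip case",toC(p+173.4*A[:,2]).round(1),tipc(1.3).round(1),s["wrist_force"].round(1),s["qpos"].round(2))
t=p+173.4*A[:,2]
for th in(1.34,1.38,1.41,1.43): print((A.T@(W(tipc(th))-t)/100).round(3))
E
```

```text
tip case [-80.3  -0.7 154.4] [-81.1   0.  153.6] [-0.2 -0.4 -0.1] [0.58 0.25 2.12 0.01 0.78 0.52]
[ 0.007 -0.022  0.078]
[ 0.007 -0.034  0.147]
[ 0.007 -0.041  0.2  ]
[ 0.007 -0.044  0.235]
```

Emit:
send_rows([
  [[0.007,-0.007,0.03],[0,0,0]],
  [[0.007,-0.015,0.055],[0,0,0]],
  [[0.007,-0.022,0.08],[0,0,0]],
])

```text
clock: 10.02
ee_pos: [344.5, 243.4, 320.8]
orientation: [-3.131, -0.001, 1.626]
wrist_force: [1.9, -0.9, 1.9]
width: 0.0
```

Emit:
send_rows([
  [[0,-0.004,0.02],[0,0,0]],
  [[0,-0.008,0.04],[0,0,0]],
])

```text
clock: 10.18
ee_pos: [343.8, 243.5, 316.8]
orientation: [-3.131, -0.001, 1.626]
wrist_force: [0.4, -0.9, 1.5]
width: 0.005
```

```bash
python3 - <<'E'
from arc import *
from bench import grab_frame
p,A,s=now(); print("tip case",toC(p+173.4*A[:,2]).round(1),s["wrist_force"].round(1),s["qpos"].round(2))
a=grab_frame("wrist"); cv2.imwrite("pics/w4.png",a)
E
```

```text
tip case [-82.1   0.5 143.5] [ 0.4 -0.9  1.5] [0.59 0.27 2.13 0.01 0.75 0.52]
```

View pics/w4.png

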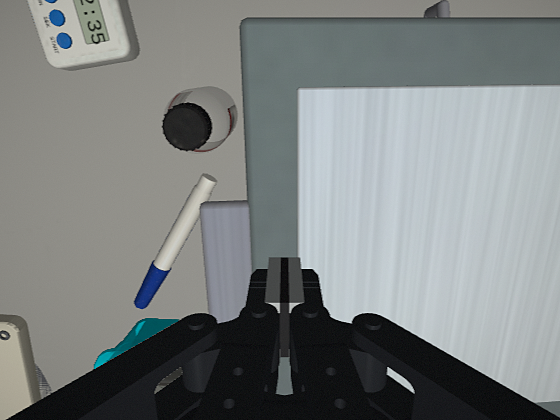

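The lid is nearly shut, with only light force. I'll press down in small steps and watch the force.

Emit:
send_rows([
  [[0,-0.01,0.015],[0,0,0]],
  [[0,-0.01,0.03],[0,0,0]],
  [[0,-0.01,0.045],[0,0,0]],
])

```text
clock: 10.48
ee_pos: [342.7, 243.5, 313.0]
orientation: [-3.131, -0.001, 1.626]
wrist_force: [-3.0, -1.3, 15.4]
width: -0.004
```

Emit:
send_rows([
  [[0,0,0.01],[0,0,0]],
  [[0,0,0.02],[0,0,0]],
  [[0,0,0.02],[0,0,0]],
])

```text
clock: 10.73
ee_pos: [342.5, 243.5, 310.8]
orientation: [-3.131, -0.001, 1.626]
wrist_force: [-1.9, 0.1, 6.6]
width: 0.002
```

Emit:
send_rows([
  [[0,0,0.01],[0,0,0]],
  [[0,0,0.02],[0,0,0]],
  [[0,0,0.02],[0,0,0]],
])

```text
clock: 10.98
ee_pos: [342.4, 243.5, 308.7]
orientation: [-3.131, -0.001, 1.626]
wrist_force: [-1.4, 0.3, 4.9]
width: -0.004
```

Emit:
send_rows([
  [[0,0,0.01],[0,0,0]],
  [[0,0,0.02],[0,0,0]],
  [[0,0,0.02],[0,0,0]],
])

```text
clock: 11.23
ee_pos: [342.3, 243.4, 306.4]
orientation: [-3.13, -0.001, 1.626]
wrist_force: [0.2, 0.4, 1.9]
width: -0.001
```

Emit:
send_rows([
  [[0,0,0.01],[0,0,0]],
  [[0,0,0.02],[0,0,0]],
  [[0,0,0.02],[0,0,0]],
])

```text
clock: 11.48
ee_pos: [342.5, 243.3, 304.2]
orientation: [-3.131, -0.001, 1.626]
wrist_force: [0.4, -0.7, -0.6]
width: -0.002
```

Emit:
send_rows([
  [[0,0,0.01],[0,0,0]],
  [[0,0,0.015],[0,0,0]],
  [[0,0,0.015],[0,0,0]],
])

```text
clock: 11.73
ee_pos: [342.7, 243.4, 302.8]
orientation: [-3.131, -0.001, 1.626]
wrist_force: [0.5, -0.2, 0.9]
width: -0.001
```

Emit:
send_rows([
  [[0,0,0.01],[0,0,0]],
  [[0,0,0.01],[0,0,0]],
])

```text
clock: 11.9
ee_pos: [342.8, 243.4, 302.3]
orientation: [-3.131, -0.001, 1.626]
wrist_force: [-2.0, -1.6, 5.2]
width: -0.005
```

Emit:
send_rows([
  [[0,0,0.01],[0,0,0]],
  [[0,0,0.02],[0,0,0]],
  [[0,0,0.02],[0,0,0]],
])

```text
clock: 12.15
ee_pos: [342.8, 243.5, 301.9]
orientation: [-3.132, -0.001, 1.626]
wrist_force: [-7.8, -5.3, 33.1]
width: 0.002
```

The lid is on its rigid stop: force rises with almost no travel. I'll retract upward now.

Emit:
send_rows([
  [[0,0,-0.1],[0,0,0]],
  [[0,0,-0.4],[0,0,0]],
  [[0,0,-0.7],[0,0,0]],
  [[0,0,-1.0],[0,0,0]],
  [[0,0,-1.0],[0,0,0]],
])

```text
clock: 12.57
ee_pos: [345.1, 244.3, 404.8]
orientation: [-3.139, -0.006, 1.626]
wrist_force: [0.8, 0.4, -0.1]
width: -0.001
```

Emit:
send_rows([
  [[-0.35,-0.2,-0.2],[0,0,0]],
  [[-0.7,-0.2,-0.3],[0,0,0]],
  [[-1.0,-0.2,-0.4],[0,0,0]],
  [[-1.0,-0.2,-0.4],[0,0,0]],
])

```text
clock: 12.9
ee_pos: [329.4, 139.3, 441.0]
orientation: [-3.133, -0.0, 1.624]
wrist_force: [-0.1, 1.0, 0.1]
width: 0.001
```

Emit:
send_rows([
  [[-0.35,0,0],[0,0,0]],
  [[-0.7,0,0],[0,0,0]],
  [[-1.0,0,0],[0,0,0]],
  [[-1.0,0,0],[0,0,0]],
])

```text
clock: 13.23
ee_pos: [335.1, 39.5, 439.5]
orientation: [-3.131, 0.0, 1.622]
wrist_force: [0.6, -0.3, -0.6]
width: 0.003
```

```bash
python3 - <<'E'
from arc import *
from bench import grab_frame
p,A,s=now(); print(s["clock"],p.round(),s["wrist_force"].round(1))
for n,q in(("scene",W([-117,0,124])),("top",W([-117,0,124]))): print(n,proj(n,q).round(1))
a=grab_frame("scene")[225:375,140:290]; b=grab_frame("top")[165:265,160:260]
o=np.zeros((600,800,3),np.uint8); o[:,:500]=cv2.resize(a,(600,600),interpolation=cv2.INTER_CUBIC)[:,:500]; o[:300,500:]=cv2.resize(b,(300,300),interpolation=cv2.INTER_CUBIC)
cv2.imwrite("pics/fin.png",o)
E
```

```text
13.2333 [335.  40. 439.] [ 0.6 -0.3 -0.6]
scene [253.1 326.8]
top [205.8 243.8]
```

View pics/fin.png

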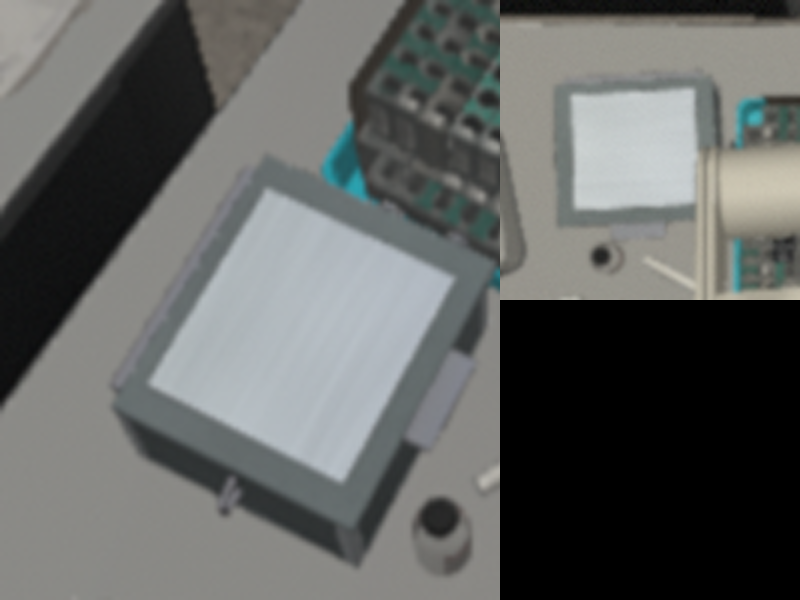

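The final view shows the lid flat on the case. The lip centre is at scene px (250,325) against (253,327) predicted for shut. The dye bottle and pen stand where they were, and the robot is clear.

```bash
python3 -c "
from bench import finish_job; print(finish_job())"
```

```text
the job is handed in; nothing more can be done
None
```

The stay is folded and the lid is shut. I handed the job in with the robot clear of everything, at 13.2 s on its clock.

- **Stay:** I pressed the knee pad with the shut fingertips at about 9–12 N, and it gave and folded to about 1.35 rad. I did not touch the lid before that.
- **Lid:** I lowered it steadily from behind at a few newtons. Its front edge passed the catch at about 15 N, after which the force fell away to nearly zero.
- **Stop:** A last press to confirm the rigid stop read 33 N on the wrist. That was more than I meant to use, but it is within the limits.

**Last checks:**
- The final view shows the lid flat on the case. Its lip is within about 4 px of where it should be when shut.
- The lid met its stop about 2 mm lower than the expected 131 mm, which is within the calibration error.
- The dye bottle and pen look undisturbed. The rack and small bottle inside can't be seen with the lid shut, but nothing went into the case.
- The arm covered part of the right side in the final top view. I did not check the tape roll, the forceps or the buffer bottle again.

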